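# Set the feeder's pressure dial: to the stop, four clicks back, lock

## Task

Set the roller pressure on the filament feeder: turn its round dial clockwise until you feel it come up against its end stop, then turn it back exactly four clicks and leave it there, and after that swing the little lock lever fully over to its other end. The feeder only stands loose on its rubber feet, so use a gentle hand: do not let it slide or twist on the worktop, and leave the things lying round it where they are.

Things in the scene. Friction and masses are not known exactly. Their poses are not given: they have to be found in the camera images.
- feeder: Filament feeder: grey flat box 88 x 196 x 45 mm (its x, y, z), 1.3 kg, loose on rubber feet. Origin: centre of its underside; z up. Black round dial on top near the -y end, small lock lever near the +y end, two small rollers on a low bracket (under 40 mm high) beyond the -y face, out to y = -126 mm. It slides when pushed sideways with about 7 N.
- feeder_dial (a point): Fixed point on the dial's vertical axis, 65 mm above the worktop (box top 45 mm), 45 mm from the box's centre towards -y; axes as the feeder's. The dial is a black ribbed cylinder 48 mm in diameter, 50 to 78 mm above the worktop, with a thin 54 mm skirt below; grip its sides from above at any yaw. Clockwise from above tightens, to a rigid end stop; at least nine clicks of room from there.
- feeder_roller (a point): Axis of the black idler roller, 22 mm above the worktop at the feeder's -y end. The dial moves it along the feeder's x: at feeder_zero when the dial is at its end stop, 0.2 mm further to +x for every click back (less than the measuring noise).
- feeder_zero (a point): Fixed point of the feeder where the roller's axis stands with the dial at its end stop. The dial clicks every 18 degrees (0.314 rad) and springs into the nearest click when let go; a click takes about 0.2 N m to pass. The stop is itself a resting place: the first click back is 18 degrees from it. At the start the dial rests an unknown two to five clicks short of the stop.
- feeder_end (a point): Centre of the feeder's +y end face, 25 mm above the worktop, 143 mm from the dial's axis. The loose feeder begins to twist on the worktop when its dial is forced against the stop with more than about 0.6 N m (0.5 to 0.8).
- feeder_lock (a joint): Angle (rad) of the lock lever: 0 open (start, up to 0.15), 1.1 fully over (locked), clockwise seen from above. It stays where it is left; friction about 0.05 N m, rigid stop at each end.
- lock_pin (a point): Upper part (69 mm above the worktop) of the black upright pin, 12 mm in diameter, 50 to 76 mm above the worktop, at the tip of the lock lever, 38 mm from its vertical pivot. Pivot: feeder x 0, y 48 mm. In the feeder's frame the lever points to +y, leaning 0.55 rad to -x when open and 0.55 rad to +x when locked, so the pin is pushed some 40 mm towards +x.
- offcut: Bystander: light wooden block (offcut) 45 x 90 x 30 mm, lying on the worktop on the robot's side of the feeder; origin at the centre of the underside.
- project_box: Bystander: white plastic project box 50 x 76 x 30 mm on the worktop beyond the feeder; origin at the centre of the underside.
- hex_plate: Bystander: white hexagonal plate 47 x 54 x 8 mm on the worktop beyond the feeder; origin at the centre of the underside.
Mind the look-alikes: they are no part of the job. There is more than one size of the feeder; the job needs the larger.

How it is judged:
By the outcome, as a careful person would: the job done as asked, in the order asked, and still so for the second after the job is handed in, with the robot touching nothing.
It also fails if it takes over 72 s, if anything falls off the work surface, if the arm or the gripper's body presses on something with over 40 N, if the wrist force passes 120 N, or if a joint passes its speed limit or range.

## Robot

A 6-joint arm with a two-finger parallel gripper is mounted at the origin on a cart in front of the work surface, level with it; the furniture and walls round the work are solid. World frame = base frame: x ahead of the robot, y to its left, z up, the work surface at z = 0. Lengths are in m, angles in rad, forces in N, time in s.
With the tool pointing down it reaches from about 0.4 to 0.825 m from the base axis. Payload 7 kg.
Tool frame: the origin (TCP) lies at the very end of the fingers, on their centre line; the grasp point (between the pads) lies 19 mm behind it (arm.grip_point_offset is the distance from the TCP to the grasp point, in m); z points along the fingers, y is the line along which they close (so a half turn about z gives the same grasp; the last joint's range is limited). The gripper opens to 88 mm and grips with 3 to 60 N. Pads are 19 mm wide; open, the fingers measure 130 mm over their backs; the gripper's body (78 mm by 193 mm) begins 47 mm behind the grasp point.
Start: joints at [1.421, 0.359, 0.012, 0, -1.224, -0.288], TCP at [0.286, 0.611, 0.227] pointing down, gripper open.
Joint ranges: [-3.07, 3.07], [-1.43, 2.12], [-1.02, 1.25], [-3.03, 1.67], [-3.05, -0], [-3.03, 3.03]. Speed limits (rad/s): [2.39, 2.39, 3.01, 3.14, 3.14, 3.14].

## Interface

Orientations are given as [roll, pitch, yaw] about the fixed x, y, z axes, in that order (R = Rz(yaw) Ry(pitch) Rx(roll)).
In Python, from station import arm, cams gives the robot as it stands.
- The arm moves only by the shell command python3 -m handwheel 'ROWS' [FORCE]. ROWS is JSON, a list that holds one entry, the list of rows, each a list of 7 numbers: the shift along the tool's x, y, z normalised to -1 to 1, where 1 is 0.08 m, then the turn, a rotation vector about the tool's x, y, z normalised to -1 to 1, where 1 is 0.5 rad, then the closure in counts, from 0 (fully open) to 255 (shut). In form: [[[x, y, z, wx, wy, wz, hand], ...]]. A call has 1 to 5 rows; each row is the pose to reach, as a shift and turn from the pose commanded when the call began, along the tool's axes at that moment; what a row does not reach only later rows make up. A row lasts 1/8 s, in which the tool goes at most 62.5 mm and 10.7 degrees, less where a joint would pass 70% of its speed; a pose out of reach is approached as far as the arm can. A call with a number of a shift or a turn outside -1 to 1 is refused whole. A call with a gripper value outside its range is refused whole. The fingers move at their own pace and stop on an object; FORCE is the grip in N (left out, the last holds). Time passes only in rows, so rows that repeat a pose let the fingers close. It gives the time, the measured TCP pose, the force, the opening and the grip force at its end, in the units of the state.
- arm.get_state(): the state, without advancing time (a new reading comes with each control period).
- cams.grab_frame(name): name is "side" or "top" or "wrist"; returns the picture (420x560x3 uint8, blue, green, red); there is no depth.
- cams.camera_info(name): a dict with "camera_matrix" (3x3 intrinsics, pixels), "R" (3x3) and "t" (3): a world point X has camera coordinates R X + t; the wrist camera has in their place "hand_eye" (4x4, takes a point from camera to tool coordinates, whose origin is the TCP and whose axes are the flange's). Camera axes: x right, y down, z forward; pixel columns grow to the right and rows downward; lengths in m; the calibration is good to about 2 mm. A picture is of the moment at which its call begins: read the wrist's pose just before it. camera_info takes no time and is no camera call.
- arm.job_done(): hands the job in; it is judged then, once.
The state is a dict: "t": time; "q": joint angles; "qd": joint speeds; "joint_efforts": joint torques, N m; "eef_pos": TCP position; "ee_rot": TCP orientation; "force": force on the tool from outside, world axes, zero at the start; "moment": the same for the moment, N m; "width": finger opening in m; "gripper_force": force on a finger pad.
Only numpy, scipy, OpenCV 4.12 (cv2) and the standard library are available. Lean on these libraries where they do the work, as an engineer would, in place of code of your own. Each camera call takes 0.05 s, during which the arm holds its last target. There are 200 camera calls.

## Working session

There is one attempt and no reset: what is moved stays moved. The work goes in short steps, Python scripts to look and compute and a shell command to move; the robot and the scene stay as the last step left them, time stands still between calls to the robot, and variables do not carry over. Pictures are saved under pics/ and viewed, at most 10 in all, crops included, and the job is handed in when it is done.

```bash
ls; mkdir -p pics; python3 - <<'E'
from station import arm,cams
import cv2,numpy as np
a=cams.grab_frame("top");b=cams.grab_frame("side")
cv2.imwrite("pics/top0.png",a);cv2.imwrite("pics/side0.png",b)
np.set_printoptions(precision=4,suppress=True)
for n in("top","side","wrist"):print(n,cams.camera_info(n))
print(arm.get_state())
E
```

```text
pics
top {'camera_matrix': array([[432.0506,   0.    , 276.8103],
       [  0.    , 432.0506, 212.0384],
       [  0.    ,   0.    ,   1.    ]]), 'R': array([[-0.0084, -0.9998,  0.0157],
       [-0.9892,  0.006 , -0.1468],
       [ 0.1467, -0.0168, -0.989 ]]), 't': array([-0.134 ,  0.5397,  0.8454])}
side {'camera_matrix': array([[462.1639,   0.    , 280.7795],
       [  0.    , 462.1639, 211.8167],
       [  0.    ,   0.    ,   1.    ]]), 'R': array([[ 0.8393, -0.5435, -0.0128],
       [-0.3438, -0.5123, -0.787 ],
       [ 0.4212,  0.6649, -0.6168]]), 't': array([-0.5219,  0.2088,  0.822 ])}
wrist {'camera_matrix': array([[371.5889,   0.    , 271.0963],
       [  0.    , 371.5889, 209.6466],
       [  0.    ,   0.    ,   1.    ]]), 'hand_eye': array([[ 0.0002, -0.9513, -0.3083,  0.0827],
       [ 1.    ,  0.0004, -0.0004, -0.0007],
       [ 0.0005, -0.3083,  0.9513, -0.1585],
       [ 0.    ,  0.    ,  0.    ,  1.    ]])}
{'t': 0.1, 'q': array([ 1.4211,  0.3593,  0.0111, -0.0003, -1.2241, -0.2881]), 'qd': array([-0.0006, -0.0009,  0.001 ,  0.0002, -0.0009, -0.0006]), 'joint_efforts': array([ -0.0025, -58.4166,  29.3752,   7.0157,   0.0101,  -0.    ]), 'eef_pos': array([0.286 , 0.6109, 0.2257]), 'ee_rot': array([ 3.1401, -0.0001, -0.4379]), 'force': array([ 0.3325, -0.12  , -0.3259]), 'moment': array([-0.0021,  0.0032,  0.0248]), 'gripper_force': 0.0, 'width': 0.0874065367854225}
```

View pics/top0.png

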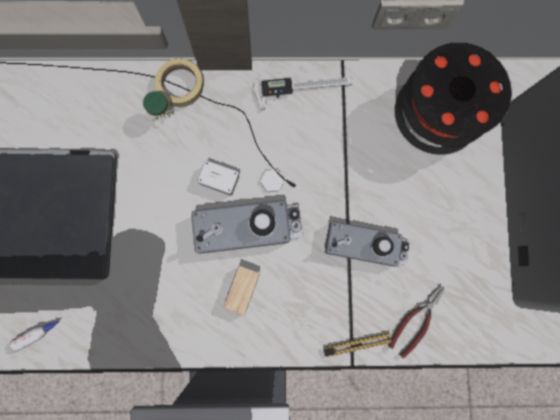

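View pics/side0.png

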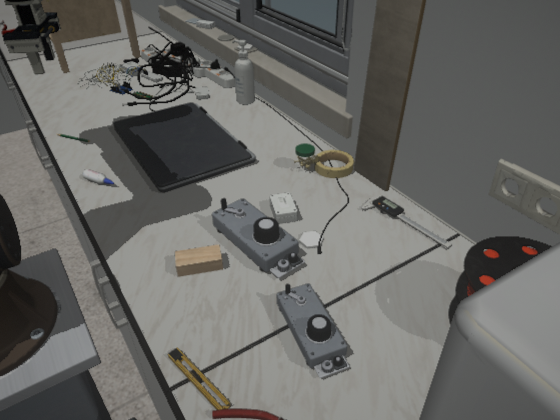

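The top view shows two feeders. One is at about (242,225), with its dial at (262,221), and has the offcut, project box and hex plate around it. The other is smaller, at about (367,244), with its dial at (385,245). The first fits, because it is longer and has the bystanders next to it. I'll confirm that in one crop and measure it.

```bash
cat > h.py <<'E'
import cv2,numpy as np
from station import arm,cams
from scipy.spatial.transform import Rotation as Ro
np.set_printoptions(precision=4,suppress=True)
def ray(name,u,v,z,st=None):
    c=cams.camera_info(name);d=np.linalg.inv(c["camera_matrix"])@[u,v,1.]
    if name=="wrist":
        H=c["hand_eye"];T=Ro.from_euler("xyz",st["ee_rot"]).as_matrix()
        o=T@H[:3,3]+st["eef_pos"];d=T@H[:3,:3]@d
    else: o=-c["R"].T@c["t"];d=c["R"].T@d
    return o+d*(z-o[2])/d[2]
E
python3 - <<'E'
from h import *
a=cv2.imread("pics/top0.png");c=a[190:330,180:420]
cv2.imwrite("pics/crop0.png",cv2.resize(c,None,fx=3.3,fy=3.3,interpolation=cv2.INTER_CUBIC))
g=cv2.cvtColor(a,cv2.COLOR_BGR2GRAY)
m=(g<60).astype(np.uint8);m[:190]=0;m[290:]=0;m[:,:180]=0;m[:,420:]=0
n,_,s,ce=cv2.connectedComponentsWithStats(m)
for i in range(1,n):
    if s[i,4]>8:print(s[i],ce[i],ray("top",*ce[i],.065))
E
```

```text
[251 209  23  26 228] [262.3114 222.9518] [ 0.5134 -0.1085  0.065 ]
[347 208   2  15  17] [347.1176 215.7647] [ 0.5267 -0.2778  0.065 ]
[290 210   8   9  28] [292.7857 214.4286] [ 0.5301 -0.1693  0.065 ]
[197 236   5   5  19] [199.2632 237.8421] [0.4846 0.0159 0.065 ]
[373 237  20  18 131] [379.687  245.5725] [ 0.4668 -0.3406  0.065 ]
[402 243   4   7  16] [403.125  245.8125] [ 0.4659 -0.3872  0.065 ]
[349 268   1  10  10] [349.  272.5] [ 0.4145 -0.2779  0.065 ]
```

View pics/crop0.png

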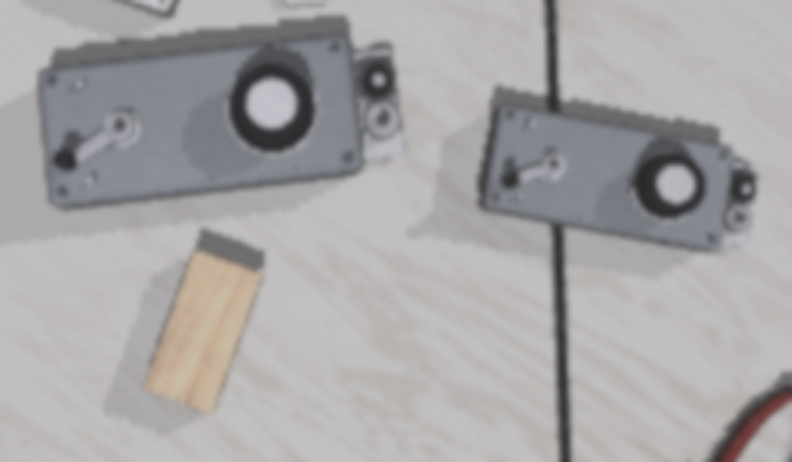

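The left feeder, dial at crop (270,103) and lever pin at crop (66,157), is clearly the longer of the two. Its proportions and surroundings match the large one. Next I'll compute its pose.

```bash
python3 - <<'E'
from h import *
P=lambda x,y:(180+(x+.5)/3.3-.5,190+(y+.5)/3.3-.5)
d=ray("top",*P(270,103),.078);pin=ray("top",*P(66,156),.073);pv=ray("top",*P(121,126),.055)
c=[ray("top",*P(*p),.045) for p in((40,68),(348,37),(362,170),(55,207))]
print(d,pin,pv);print(np.array(c),np.mean(c,0))
for a,b in((1,0),(2,3)):
    e=c[b]-c[a];print(np.arctan2(-e[0],e[1]),np.linalg.norm(e))
e=pv-d;print(np.arctan2(-e[0],e[1]),np.linalg.norm(e[:2]))
s=arm.get_state();T=Ro.from_euler("xyz",s["ee_rot"]).as_matrix()
t=d.copy();t[2]=.226
print("tool shift",T.T@(t-s["eef_pos"])/.08)
E
```

```text
[ 0.5159 -0.1071  0.078 ] [0.4857 0.0139 0.073 ] [ 0.5053 -0.0162  0.055 ]
[[ 0.5428  0.0354  0.045 ]
 [ 0.5611 -0.155   0.045 ]
 [ 0.4784 -0.1627  0.045 ]
 [ 0.4572  0.0245  0.045 ]] [ 0.5099 -0.0644  0.045 ]
0.09604814578086063 0.19125583855233702
0.11277436597177552 0.1883809977255402
0.11563672037306082 0.09148660554898444
tool shift [6.4081 6.9093 0.0076]
```

```bash
python3 -m handwheel '[[[0.95,0.98,0,0,0,0,0],[0.95,0.98,0,0,0,0,0]]]'
python3 -m handwheel '[[[0.95,0.98,0,0,0,0,0],[0.95,0.98,0,0,0,0,0]]]' 
python3 -m handwheel '[[[0.95,0.98,0,0,0,0,0],[0.95,0.98,0,0,0,0,0]]]' 
python3 -m handwheel '[[[0.95,0.98,0,0,0,0,0],[0.95,0.98,0,0,0,0,0]]]' 
python3 -m handwheel '[[[0.95,0.98,0,0,0,0,0],[0.95,0.98,0,0,0,0,0]]]' 
python3 -m handwheel '[[[0.9,0.98,0,0,0,0,0],[0.9,0.98,0,0,0,0,0],[0.9,0.98,0,0,0,0,0],[0.9,0.98,0,0,0,0,0]]]' 
python3 - <<'E'
from h import *
s=arm.get_state();cv2.imwrite("pics/w1.png",cams.grab_frame("wrist"))
T=Ro.from_euler("xyz",s["ee_rot"]).as_matrix();print(s)
print("to dial",T.T@(np.array([.516,-.107,.226])-s["eef_pos"])/.08)
E
```

```text
t: 0.35
eef_pos: [0.3219, 0.5062, 0.2257]
ee_rot: [3.14, -0.0, -0.437]
force: [0.2, -0.2, 1.9]
width: 0.0879
gripper_force: 0.0
t: 0.6
eef_pos: [0.3576, 0.4025, 0.2263]
ee_rot: [3.141, 0.0, -0.438]
force: [0.8, 0.0, 0.2]
width: 0.0875
gripper_force: 0.0
t: 0.85
eef_pos: [0.3931, 0.2993, 0.2265]
ee_rot: [3.141, 0.0, -0.438]
force: [1.1, 0.4, 0.2]
width: 0.0879
gripper_force: 0.0
t: 1.1
eef_pos: [0.4286, 0.1962, 0.2265]
ee_rot: [3.142, 0.0, -0.438]
force: [0.3, 0.4, 0.1]
width: 0.0873
gripper_force: 0.0
t: 1.35
eef_pos: [0.4642, 0.0931, 0.2265]
ee_rot: [-3.142, 0.0, -0.438]
force: [1.2, -0.5, 0.6]
width: 0.0875
gripper_force: 0.0
t: 1.85
eef_pos: [0.4959, -0.0065, 0.2262]
ee_rot: [3.141, 0.001, -0.439]
force: [-0.6, -0.1, -0.6]
width: 0.0876
gripper_force: 0.0
{'t': 1.85, 'q': array([ 0.3839,  0.0615, -0.3725, -0.0003, -1.1374,  0.7482]), 'qd': array([ 0.0252, -0.0065, -0.002 ,  0.0001, -0.0013,  0.0006]), 'joint_efforts': array([ -0.9074, -33.1619,  28.3982,   6.743 ,   0.0706,   0.0421]), 'eef_pos': array([ 0.4959, -0.0065,  0.2262]), 'ee_rot': array([ 3.1413,  0.0006, -0.4389]), 'force': array([-0.5932, -0.0634, -0.576 ]), 'moment': array([0.024 , 0.0274, 0.0137]), 'gripper_force': 0.0, 'width': 0.08763788124489813}
to dial [0.7619 1.0305 0.0029]
```

View pics/w1.png

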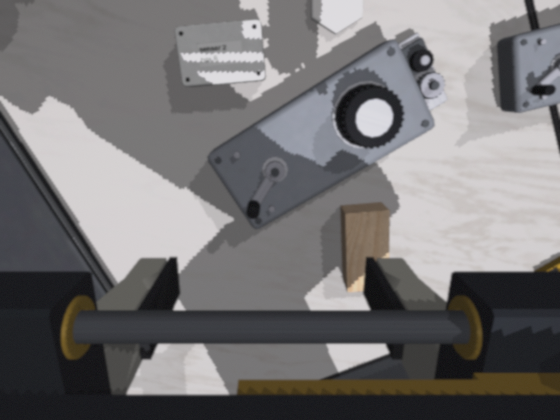

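The wrist view shows the dial cap at (375,117), the lever pivot at (274,172), the pin top at (253,210), and the feeder corners at (210,157) and (257,226).

```bash
python3 - <<'E'
from h import *
s=arm.get_state();a=cv2.imread("pics/w1.png")
m=cv2.inRange(a[90:145,345:405],(170,170,170),(255,255,255))
n,_,st,ce=cv2.connectedComponentsWithStats(m);i=1+st[1:,4].argmax();u=ce[i]+[345,90];print(st[i],u)
d=ray("wrist",*u,.078,s);pin=ray("wrist",253,208,.074,s);pv=ray("wrist",274,172,.055,s)
print(d,pin,pv);e=pv-d;print(np.arctan2(-e[0],e[1]),np.linalg.norm(e[:2]));e=pin-pv;print(np.arctan2(-e[0],e[1]),np.linalg.norm(e[:2]))
T=Ro.from_euler("xyz",s["ee_rot"]).as_matrix();d[2]=.226
print("to dial",T.T@(d-s["eef_pos"])/.08)
E
```

```text
[  11    9   37   38 1052] [373.9249 117.5247]
[ 0.5164 -0.106   0.078 ] [0.4879 0.0161 0.074 ] [ 0.5055 -0.0125  0.055 ]
0.11682123774980996 0.09408817231633038
0.5504596484310281 0.03362804825704414
to dial [0.7627 1.0228 0.0048]
```

```bash
python3 -m handwheel '[[[0.76,1,0,0,0,0,0],[0.76,1,0,0,0,0,0],[0.76,1,0,0,0,0,0]]]'
python3 -m handwheel '[[[0,0.022,1,0,0,0,0],[0,0.022,1,0,0,0,0],[0,0.022,1,0,0,0,0],[0,0.022,1,0,0,0,0]]]' 
python3 -m handwheel '[[[0,0,0.4,0,0,0,0],[0,0,0.4,0,0,0,0],[0,0,0.4,0,0,0,0]]]' 
python3 - <<'E'
from h import *
s=arm.get_state();cv2.imwrite("pics/w2.png",cams.grab_frame("wrist"))
print(s["eef_pos"],s["ee_rot"],s["q"],s["force"],s["moment"])
E
```

```text
t: 2.28
eef_pos: [0.5174, -0.1052, 0.2263]
ee_rot: [3.141, 0.0, -0.439]
force: [-0.2, 0.4, -0.1]
width: 0.0878
gripper_force: 0.0
t: 2.78
eef_pos: [0.5174, -0.1052, 0.1478]
ee_rot: [-3.141, -0.002, -0.436]
force: [0.5, -1.0, 1.0]
width: 0.0876
gripper_force: 0.0
t: 3.15
eef_pos: [0.5175, -0.106, 0.1161]
ee_rot: [-3.141, -0.002, -0.437]
force: [0.5, -0.3, 0.3]
width: 0.0874
gripper_force: 0.0
[ 0.5175 -0.106   0.1161] [-3.1409 -0.0017 -0.4372] [ 0.1699  0.2198 -0.4612  0.0006 -0.888   0.9634] [ 0.4895 -0.3272  0.2526] [-0.0824 -0.0806  0.0025]
```

View pics/w2.png

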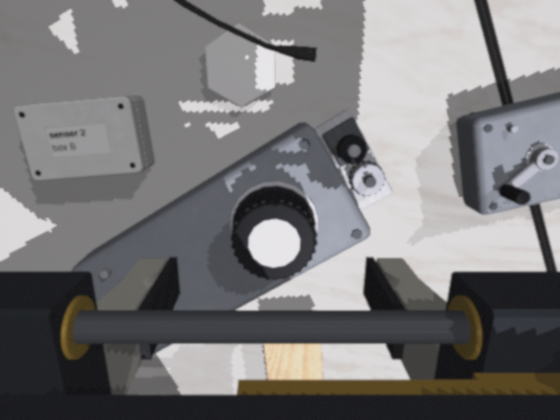

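The dial cap is at (274,243), almost midway between the fingertips at 178 and 366.

```bash
python3 - <<'E'
from h import *
s=arm.get_state();a=cv2.imread("pics/w2.png")
m=cv2.inRange(a[215:275,240:310],(150,150,150),(255,255,255))
n,_,st,ce=cv2.connectedComponentsWithStats(m);i=1+st[1:,4].argmax();u=ce[i]+[240,215];print(st[i],u)
d=ray("wrist",*u,.078,s);print(d)
T=Ro.from_euler("xyz",s["ee_rot"]).as_matrix();d[2]=.055
print("to dial",T.T@(d-s["eef_pos"])/.08)
E
```

```text
[   8    4   52   49 1973] [273.816  242.7567]
[ 0.5164 -0.1063  0.078 ]
to dial [-0.013   0.0105  0.765 ]
```

```bash
cat > st.py <<'E'
from h import *
s=arm.get_state();print("S t%.2f"%s["t"],s["eef_pos"],s["ee_rot"],"F",s["force"],"M",s["moment"],"w %.4f g %.1f"%(s["width"],s["gripper_force"]))
E
python3 -m handwheel '[[[-0.013,0.01,0.4,0,0,0,60],[-0.013,0.01,0.6,0,0,0,60],[-0.013,0.01,0.75,0,0,0,90],[-0.013,0.01,0.75,0,0,0,90]]]' 3 >/dev/null; python3 st.py
python3 -m handwheel '[[[0,0,0,0,0,0,105],[0,0,0,0,0,0,110],[0,0,0,0,0,0,115],[0,0,0,0,0,0,115]]]' 3 >/dev/null; python3 st.py
python3 -m handwheel '[[[0,0,0,0,0,0,120],[0,0,0,0,0,0,130],[0,0,0,0,0,0,130]]]' 3 >/dev/null; python3 st.py
```

```text
S t3.70 [ 0.5153 -0.1065  0.0546] [ 3.1413  0.0003 -0.4378] F [ 0.0882 -0.3904 -0.0815] M [0.0149 0.006  0.0055] w 0.0580 g 0.0
S t4.20 [ 0.5153 -0.1065  0.0548] [-3.1415 -0.0004 -0.4378] F [ 0.1147 -1.2372  0.2662] M [-0.2426  0.0044 -0.0076] w 0.0479 g 0.3
S t4.58 [ 0.5154 -0.1066  0.0548] [ 3.1415 -0.0003 -0.4377] F [-1.4423 -1.6705  4.5189] M [-0.846   0.4451 -0.012 ] w 0.0478 g 3.0
```

```bash
python3 -m handwheel '[[[0,0.006,-0.012,0,0,0,130],[0,0.006,-0.012,0,0,0,130],[0,0.006,-0.012,0,0,0,130]]]' 3 >/dev/null; python3 st.py
python3 -m handwheel '[[[0,0,0,0,0,0,130],[0,0,0,0,0,0,130],[0,0,0,0,0,0,130]]]' 12 >/dev/null; python3 st.py
```

```text
S t4.95 [ 0.5152 -0.1066  0.0552] [-3.1413  0.0001 -0.4379] F [ 3.0248  0.9176 -5.3392] M [ 0.2282 -0.936  -0.0555] w 0.0476 g 3.0
S t5.33 [ 0.5146 -0.1069  0.0552] [ 3.1413  0.0008 -0.438 ] F [ 2.3595  0.9583 -8.0104] M [ 0.3871 -0.8629 -0.0097] w 0.0476 g 12.0
```

```bash
python3 -m handwheel '[[[0.004,-0.003,0.008,0,0,0,130],[0.004,-0.003,0.008,0,0,0,130]]]' >/dev/null; python3 st.py
python3 -m handwheel '[[[0.004,0,0,0,0,0.16,130],[0.004,0,0,0,0,0.16,130]]]'  >/dev/null; python3 st.py
```

```text
S t5.58 [ 0.5147 -0.1069  0.0551] [ 3.1411  0.001  -0.4379] F [-2.2523  1.3275  1.9162] M [ 0.9249  1.0409 -0.0458] w 0.0480 g 12.0
S t5.83 [ 0.5148 -0.1067  0.0551] [ 3.1413  0.0012 -0.5193] F [-3.8825  4.6596  1.9661] M [ 1.7522  1.3209 -0.1221] w 0.0481 g 12.0
```

```bash
python3 -m handwheel '[[[-0.006,-0.002,0,0,0,0,130],[-0.006,-0.002,0,0,0,0,130]]]' >/dev/null; python3 st.py
python3 -m handwheel '[[[0,0,0,0,0,0.16,130],[0,0,0,0,0,0.16,130]]]'  >/dev/null; python3 st.py
python3 -m handwheel '[[[0,0,0,0,0,0.16,130],[0,0,0,0,0,0.16,130]]]'  >/dev/null; python3 st.py
```

```text
S t6.08 [ 0.5148 -0.1067  0.055 ] [ 3.1411  0.0006 -0.5178] F [-4.6031  2.8324  3.1705] M [ 0.7934  1.4916 -0.1445] w 0.0477 g 12.0
S t6.33 [ 0.5149 -0.1066  0.055 ] [ 3.1411  0.0006 -0.5986] F [-4.6758  3.2739  3.0853] M [1.1169 1.593  0.1691] w 0.0480 g 12.0
S t6.58 [ 0.515  -0.1064  0.055 ] [ 3.1414  0.0005 -0.6788] F [-4.2006  3.6802  2.8544] M [ 1.4062  1.5097 -0.0718] w 0.0481 g 12.0
```

```bash
python3 -m handwheel '[[[-0.006,0,-0.003,0,0,0,130],[-0.006,0,-0.003,0,0,0,130]]]' >/dev/null; python3 st.py
python3 -m handwheel '[[[0,0,0,0,0,0.1,130],[0,0,0,0,0,0.1,130]]]'  >/dev/null; python3 st.py
python3 -m handwheel '[[[0,0,0,0,0,0.1,130],[0,0,0,0,0,0.1,130]]]'  >/dev/null; python3 st.py
python3 -m handwheel '[[[0,0,0,0,0,0.1,130],[0,0,0,0,0,0.1,130]]]'  >/dev/null; python3 st.py
```

```text
S t6.83 [ 0.515  -0.1064  0.0551] [ 3.1415 -0.     -0.6778] F [-1.8599  1.0573  0.0284] M [ 0.3769  0.7285 -0.0229] w 0.0476 g 12.0
S t7.08 [ 0.5151 -0.1063  0.0551] [ 3.1416 -0.     -0.7275] F [-1.075   1.6905  0.0433] M [ 0.5954  0.4092 -0.0144] w 0.0477 g 12.0
S t7.33 [ 0.5152 -0.1062  0.0551] [-3.1413 -0.0001 -0.7767] F [-1.8956  1.6109  0.5987] M [ 0.4968  0.4984 -0.1535] w 0.0479 g 12.0
S t7.58 [ 0.5152 -0.1062  0.0551] [-3.1413 -0.0001 -0.8262] F [-1.0849  2.7123 -2.5842] M [ 1.0884  0.3127 -0.1967] w 0.0477 g 12.0
```

```bash
python3 -m handwheel '[[[0,0,0,0,0,0.1,130],[0,0,0,0,0,0.1,130]]]'  >/dev/null; python3 st.py
python3 -m handwheel '[[[0,0,0,0,0,0.1,130],[0,0,0,0,0,0.1,130]]]'  >/dev/null; python3 st.py
python3 -m handwheel '[[[0,0,0,0,0,0.1,130],[0,0,0,0,0,0.1,130]]]'  >/dev/null; python3 st.py
python3 -m handwheel '[[[0,0,0,0,0,0.1,130],[0,0,0,0,0,0.1,130]]]'  >/dev/null; python3 st.py
```

```text
S t7.83 [ 0.5153 -0.1061  0.0551] [-3.1411 -0.0002 -0.8757] F [-0.5321  2.9306 -1.9621] M [ 1.098   0.1794 -0.0213] w 0.0479 g 12.0
S t8.07 [ 0.5154 -0.1061  0.0551] [-3.141  -0.0002 -0.9254] F [-0.0986  3.3164 -2.4545] M [ 1.409  -0.0789  0.1094] w 0.0476 g 12.0
S t8.32 [ 0.5154 -0.1061  0.0551] [-3.1409 -0.0002 -0.9753] F [-0.6753  4.5868 -4.0269] M [ 1.6136 -0.225   0.18  ] w 0.0479 g 12.0
S t8.57 [ 0.5155 -0.106   0.0551] [-3.1406 -0.0001 -1.0257] F [ 1.2867  4.8615 -4.5783] M [ 1.9309 -0.43   -0.0413] w 0.0475 g 12.0
```

```bash
python3 -m handwheel '[[[-0.004,-0.002,0.005,0,0,0,130],[-0.004,-0.002,0.005,0,0,0,130]]]' >/dev/null; python3 st.py
python3 -m handwheel '[[[0,0,0,0,0,0.08,130],[0,0,0,0,0,0.08,130]]]'  >/dev/null; python3 st.py
python3 -m handwheel '[[[0,0,0,0,0,0.08,130],[0,0,0,0,0,0.08,130]]]'  >/dev/null; python3 st.py
python3 -m handwheel '[[[0,0,0,0,0,0.06,130],[0,0,0,0,0,0.06,130]]]'  >/dev/null; python3 st.py
```

```text
S t8.82 [ 0.5155 -0.1059  0.0551] [-3.1408 -0.0006 -1.0262] F [1.565  3.2415 1.0198] M [ 1.3183 -0.3488 -0.0074] w 0.0475 g 12.0
S t9.07 [ 0.5156 -0.1059  0.0551] [-3.1405 -0.0006 -1.0668] F [0.1607 2.7827 1.0986] M [ 1.277  -0.4971 -0.1117] w 0.0476 g 12.0
S t9.32 [ 0.5157 -0.1059  0.0551] [-3.1404 -0.0005 -1.1064] F [2.9906 2.9451 2.0793] M [ 1.3238 -0.8624 -0.0395] w 0.0477 g 12.0
S t9.57 [ 0.5157 -0.1059  0.0551] [-3.1403 -0.0005 -1.1378] F [2.9453 2.6792 1.9393] M [ 1.4609 -1.0821 -0.0098] w 0.0485 g 12.0
```

```bash
python3 -m handwheel '[[[0,-0.002,0,0,0,0.08,130],[0,-0.002,0,0,0,0.08,130]]]'  >/dev/null; python3 st.py
python3 -m handwheel '[[[0,0,0,0,0,0.08,130],[0,0,0,0,0,0.08,130]]]'  >/dev/null; python3 st.py
python3 -m handwheel '[[[0,0,0,0,0,0.08,130],[0,0,0,0,0,0.08,130]]]'  >/dev/null; python3 st.py
```

```text
S t9.82 [ 0.5158 -0.1058  0.0551] [-3.1404 -0.0004 -1.1771] F [3.6385 4.1706 2.7585] M [ 1.497  -1.2912 -0.1558] w 0.0478 g 12.0
S t10.07 [ 0.5158 -0.1057  0.055 ] [-3.1405 -0.0005 -1.2162] F [3.1805 3.5936 1.496 ] M [ 1.6036 -1.2662  0.1583] w 0.0476 g 12.0
S t10.32 [ 0.5154 -0.1058  0.055 ] [-3.1413 -0.0003 -1.2556] F [2.4456 4.9105 3.3214] M [ 1.6978 -0.8689  0.4357] w 0.0478 g 12.0
```

```bash
python3 -m handwheel '[[[0,0,0,0,0,-0.08,130],[0,0,0,0,0,-0.08,130]]]'  >/dev/null; python3 st.py
python3 -m handwheel '[[[0,-0.002,0,0,0,-0.08,130],[0,-0.002,0,0,0,-0.08,130]]]'  >/dev/null; python3 st.py
python3 -m handwheel '[[[0,-0.002,0,0,0,-0.08,130],[0,-0.002,0,0,0,-0.08,130]]]'  >/dev/null; python3 st.py
python3 -m handwheel '[[[0,0,0,0,0,-0.08,130],[0,0,0,0,0,-0.08,130]]]'  >/dev/null; python3 st.py
```

```text
S t10.57 [ 0.5153 -0.1059  0.055 ] [-3.1412 -0.0002 -1.217 ] F [1.6165 3.7307 4.3131] M [ 1.5765 -0.7174 -0.0107] w 0.0474 g 12.0
S t10.82 [ 0.5152 -0.1058  0.0549] [-3.1416 -0.     -1.1776] F [1.4234 3.9765 5.0022] M [ 1.5769 -0.5333 -0.1061] w 0.0479 g 12.0
S t11.07 [ 0.5152 -0.1058  0.0549] [ 3.1412  0.0001 -1.1376] F [0.2585 2.2847 7.5127] M [ 1.0653 -0.2039 -0.0352] w 0.0478 g 12.0
S t11.32 [ 0.515  -0.1059  0.0549] [ 3.141   0.0001 -1.0975] F [0.7488 3.0039 8.9577] M [ 1.2569 -0.2245  0.0173] w 0.0478 g 12.0
```

```bash
python3 -m handwheel '[[[0,-0.002,-0.008,0,0,-0.08,130],[0,-0.002,-0.008,0,0,-0.08,130]]]'  >/dev/null; python3 st.py
python3 -m handwheel '[[[0,0,0,0,0,-0.08,130],[0,0,0,0,0,-0.08,130]]]'  >/dev/null; python3 st.py
python3 -m handwheel '[[[0,0,0,0,0,-0.08,130],[0,0,0,0,0,-0.08,130]]]'  >/dev/null; python3 st.py
python3 -m handwheel '[[[0,0,0,0,0,-0.08,130],[0,0,0,0,0,-0.08,130]]]'  >/dev/null; python3 st.py
python3 -m handwheel '[[[0,0,0,0,0,-0.08,130],[0,0,0,0,0,-0.08,130]]]'  >/dev/null; python3 st.py
python3 -m handwheel '[[[0,0,0,0,0,-0.08,130],[0,0,0,0,0,-0.08,130]]]'  >/dev/null; python3 st.py
```

```text
S t11.57 [ 0.5149 -0.1059  0.055 ] [ 3.1404  0.0004 -1.0584] F [3.2527 1.8631 0.1213] M [ 0.758  -0.8744 -0.0053] w 0.0477 g 12.0
S t11.82 [ 0.5149 -0.106   0.055 ] [ 3.1402  0.0004 -1.0189] F [ 1.6765  2.2381 -1.0329] M [ 0.9379 -0.5229  0.0141] w 0.0477 g 12.0
S t12.07 [ 0.5147 -0.106   0.055 ] [ 3.14    0.0006 -0.9792] F [0.5108 0.6972 0.5317] M [ 0.0143 -0.0549  0.2559] w 0.0476 g 12.0
S t12.32 [ 0.5147 -0.1061  0.055 ] [ 3.14    0.0006 -0.9395] F [-1.439  -2.3079  0.2356] M [-0.8354  0.2683  0.2288] w 0.0477 g 12.0
S t12.57 [ 0.5147 -0.106   0.0551] [ 3.1401  0.0007 -0.9   ] F [-1.853  -2.6172 -0.6973] M [-0.8447  0.3664 -0.0457] w 0.0480 g 12.0
S t12.82 [ 0.5146 -0.1061  0.0551] [ 3.14    0.0009 -0.86  ] F [-2.7911 -3.5447 -0.5325] M [-1.4526  0.7246 -0.166 ] w 0.0477 g 12.0
```

```bash
python3 -m handwheel '[[[0,0.005,0,0,0,-0.08,130],[0,0.005,0,0,0,-0.08,130]]]'  >/dev/null; python3 st.py
for i in 1; do python3 -m handwheel '[[[0,0.001,0,0,0,-0.1,130],[0,0.001,0,0,0,-0.1,130]]]'  >/dev/null; python3 st.py; done
python3 -m handwheel '[[[0,0.001,0,0,0,-0.1,130],[0,0.001,0,0,0,-0.1,130]]]'  >/dev/null; python3 st.py
python3 -m handwheel '[[[0,0.001,0,0,0,-0.1,130],[0,0.001,0,0,0,-0.1,130]]]'  >/dev/null; python3 st.py
python3 -m handwheel '[[[0,0.001,0,0,0,-0.1,130],[0,0.001,0,0,0,-0.1,130]]]'  >/dev/null; python3 st.py
python3 -m handwheel '[[[0,0.001,0,0,0,-0.1,130],[0,0.001,0,0,0,-0.1,130]]]'  >/dev/null; python3 st.py
python3 -m handwheel '[[[0,0.001,0,0,0,-0.1,130],[0,0.001,0,0,0,-0.1,130]]]'  >/dev/null; python3 st.py
```

```text
S t13.07 [ 0.5145 -0.1062  0.055 ] [ 3.1404  0.0008 -0.8198] F [-1.5983 -1.6766 -2.8895] M [-0.9349  0.7937 -0.0342] w 0.0475 g 12.0
S t13.32 [ 0.5144 -0.1062  0.055 ] [ 3.1403  0.0009 -0.7698] F [-2.207  -5.0355 -1.005 ] M [-1.6878  0.7905 -0.0239] w 0.0479 g 12.0
S t13.57 [ 0.5143 -0.1063  0.055 ] [ 3.1402  0.001  -0.7196] F [-3.118  -3.2131 -3.5105] M [-1.2108  0.9996  0.0316] w 0.0474 g 12.0
S t13.82 [ 0.5142 -0.1064  0.0551] [ 3.1402  0.0011 -0.6695] F [-3.142  -4.9519 -2.4606] M [-1.4843  1.0116  0.1762] w 0.0478 g 12.0
S t14.07 [ 0.5142 -0.1065  0.055 ] [ 3.1401  0.0011 -0.6193] F [-1.779  -4.4066 -1.8181] M [-1.8357  1.0992  0.2072] w 0.0477 g 12.0
S t14.32 [ 0.5141 -0.1066  0.055 ] [ 3.1403  0.0013 -0.57  ] F [-2.9333 -5.0944 -0.8951] M [-1.9017  1.0649 -0.2065] w 0.0477 g 12.0
S t14.57 [ 0.5142 -0.1066  0.0551] [ 3.1405  0.0011 -0.5199] F [-3.3223 -4.8028 -0.4248] M [-2.0013  1.0457 -0.1364] w 0.0477 g 12.0
```

```bash
python3 -m handwheel '[[[0,0.007,0,0,0,-0.1,130],[0,0.007,0,0,0,-0.1,130]]]'  >/dev/null; python3 st.py
python3 -m handwheel '[[[0,0.002,0,0,0,-0.1,130],[0,0.002,0,0,0,-0.1,130]]]'  >/dev/null; python3 st.py
python3 -m handwheel '[[[0,0.002,0,0,0,-0.1,130],[0,0.002,0,0,0,-0.1,130]]]'  >/dev/null; python3 st.py
python3 -m handwheel '[[[0,0.002,0,0,0,-0.1,130],[0,0.002,0,0,0,-0.1,130]]]'  >/dev/null; python3 st.py
python3 -m handwheel '[[[0,0.002,0,0,0,-0.1,130],[0,0.002,0,0,0,-0.1,130]]]'  >/dev/null; python3 st.py
python3 -m handwheel '[[[0,0.002,0,0,0,-0.1,130],[0,0.002,0,0,0,-0.1,130]]]'  >/dev/null; python3 st.py
```

```text
S t14.82 [ 0.5141 -0.1068  0.0551] [ 3.141   0.001  -0.4699] F [-2.5102 -3.5871 -2.3444] M [-1.155   1.0175  0.0575] w 0.0476 g 12.0
S t15.07 [ 0.5141 -0.107   0.0551] [ 3.1411  0.001  -0.42  ] F [-3.4034 -3.5124 -2.7412] M [-1.1305  1.1433 -0.0056] w 0.0474 g 12.0
S t15.32 [ 0.514  -0.1071  0.055 ] [ 3.1411  0.001  -0.37  ] F [-3.3325 -3.175  -3.4871] M [-1.1789  1.0316  0.0214] w 0.0478 g 12.0
S t15.57 [ 0.514  -0.1072  0.0551] [ 3.1412  0.0009 -0.3201] F [-3.1873 -2.4731 -4.3519] M [-0.8567  1.5005  0.1312] w 0.0479 g 12.0
S t15.82 [ 0.514  -0.1073  0.0551] [ 3.1416  0.0007 -0.2704] F [-2.8378 -1.017  -6.0847] M [-0.5926  1.1382  0.0097] w 0.0479 g 12.0
S t16.07 [ 0.5152 -0.1071  0.0552] [-3.1407 -0.0012 -0.2202] F [ 0.0918 -0.1066 -8.7392] M [ 0.0019 -0.1756 -0.168 ] w 0.0475 g 12.0
```

```bash
python3 -m handwheel '[[[0,0,0.008,0,0,-0.1,130],[0,0,0.008,0,0,-0.1,130]]]'  >/dev/null; python3 st.py
python3 -m handwheel '[[[0,0,0,0,0,-0.1,130],[0,0,0,0,0,-0.1,130]]]'  >/dev/null; python3 st.py
python3 -m handwheel '[[[0,0,0,0,0,-0.1,130],[0,0,0,0,0,-0.1,130]]]'  >/dev/null; python3 st.py
python3 -m handwheel '[[[0,0,0,0,0,-0.1,130],[0,0,0,0,0,-0.1,130]]]'  >/dev/null; python3 st.py
python3 -m handwheel '[[[0,0,0,0,0,-0.08,130],[0,0,0,0,0,-0.08,130]]]'  >/dev/null; python3 st.py
```

```text
S t16.32 [ 0.5153 -0.1072  0.0551] [-3.1411 -0.0015 -0.1696] F [ 0.3491  0.1304 -1.3714] M [ 0.1376  0.1243 -0.0904] w 0.0478 g 12.0
S t16.57 [ 0.5152 -0.1073  0.0551] [-3.1413 -0.0015 -0.1196] F [ 0.2581 -0.0182 -3.1297] M [-0.0503 -0.2281 -0.0239] w 0.0477 g 12.0
S t16.82 [ 0.5152 -0.1074  0.0551] [-3.1415 -0.0014 -0.0696] F [ 1.5448 -0.6079 -1.4887] M [-0.2704 -0.3453  0.0643] w 0.0479 g 12.0
S t17.07 [ 0.5152 -0.1075  0.0551] [ 3.1415 -0.0014 -0.0196] F [ 1.4142 -0.2922 -5.2156] M [-0.4337 -0.5169  0.1477] w 0.0479 g 12.0
S t17.32 [ 0.5152 -0.1076  0.0551] [ 3.1414 -0.0014  0.0204] F [ 2.6674 -2.3215 -4.0338] M [-0.9469 -1.0107  0.1619] w 0.0478 g 12.0
```

```bash
python3 -m handwheel '[[[0.002,0.002,0.004,0,0,-0.05,130],[0.002,0.002,0.004,0,0,-0.05,130]]]' >/dev/null; python3 st.py
python3 -m handwheel '[[[0,0,0,0,0,0,130],[0,0,0,0,0,0,130]]]' 3 >/dev/null; python3 st.py
python3 -m handwheel '[[[0,0,0,0,0,0,110],[0,0,0,0,0,0,95],[0,0,0,0,0,0,80]]]' >/dev/null; python3 st.py
python3 -m handwheel '[[[0,0,0,0,0,0,60],[0,0,-0.5,0,0,0,60],[0,0,-0.9,0,0,0,60],[0,0,-0.9,0,0,0,60]]]' >/dev/null; python3 st.py
python3 - <<'E'
from h import *
cv2.imwrite("pics/w3.png",cams.grab_frame("wrist"));cv2.imwrite("pics/top3.png",cams.grab_frame("top"));a=cv2.imread("pics/top0.png")
b=cv2.imread("pics/top3.png")
E
```

```text
S t17.57 [ 0.5152 -0.1077  0.055 ] [ 3.1414 -0.0013  0.0472] F [ 0.7672 -1.5714  4.1208] M [-0.6364 -0.4292  0.0702] w 0.0478 g 12.0
S t17.82 [ 0.5152 -0.1077  0.0549] [ 3.1415 -0.0013  0.0472] F [ 0.9334 -1.9459  5.1322] M [-0.7688 -0.6037  0.0342] w 0.0480 g 3.0
S t18.20 [ 0.514  -0.1076  0.054 ] [-3.1415  0.001   0.047 ] F [-0.3439 -0.5231 -0.9469] M [-0.0513  0.0012  0.0276] w 0.0589 g 0.0
S t18.70 [ 0.5163 -0.1075  0.129 ] [-3.1414 -0.005   0.0476] F [-0.3568  0.0554 -1.0721] M [ 0.0175 -0.0115  0.0117] w 0.0673 g 0.0
```

View pics/w3.png

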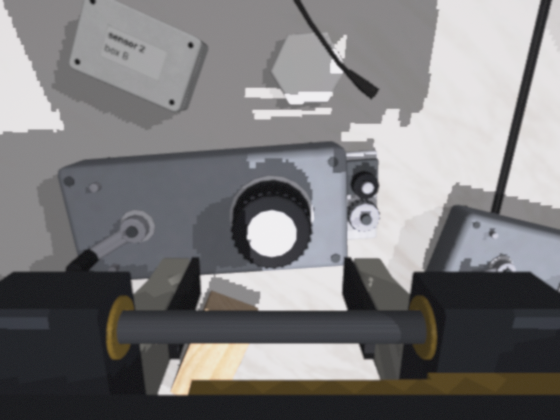

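The wrist view shows the dial cap at (271,233), the pivot at (133,228) and the pin near (84,262). I'll check whether the feeder moved and work out the lever push.

```bash
python3 - <<'E'
from h import *
s=arm.get_state();a=cv2.imread("pics/w3.png")
m=cv2.inRange(a[205:260,235:310],(150,150,150),(255,255,255))
n,_,st,ce=cv2.connectedComponentsWithStats(m);i=1+st[1:,4].argmax();u=ce[i]+[235,205]
d=ray("wrist",*u,.078,s);pv=ray("wrist",133,228,.055,s);print(u,d,pv);e=pv-d;print(np.arctan2(-e[0],e[1]))
yaw=.113;R=np.array([[np.cos(yaw),-np.sin(yaw)],[np.sin(yaw),np.cos(yaw)]])
piv=d[:2]+R@[0,.093]
print("piv",piv)
for l in(0.,.15,.5,1.1):
    b=-.55+l;print(l,piv+R@(.038*np.array([np.sin(b),np.cos(b)])))
print(s["eef_pos"],s["ee_rot"],s["q"])
E
```

```text
[271.4066 233.1569] [ 0.5157 -0.1064  0.078 ] [ 0.5059 -0.0153  0.055 ]
0.10704101713783978
piv [ 0.5052 -0.014 ]
0.0 [0.4818 0.0159]
0.15 [0.4865 0.0191]
0.5 [0.499  0.0235]
1.1 [0.5213 0.0204]
[ 0.5143 -0.1076  0.1263] [-3.1412 -0.0003  0.047 ] [ 0.1672  0.2047 -0.4531 -0.0004 -0.9127  1.4508]
```

```bash
python3 -m handwheel '[[[-0.35,-0.8,0,0,0,0,160],[-0.35,-0.8,0,0,0,0,255],[-0.35,-0.8,0,0,0,0,255]]]' >/dev/null
python3 -m handwheel '[[[-0.35,-0.83,0,0,0,0,255],[-0.35,-0.83,0,0,0,0,255],[-0.35,-0.83,0,0,0,0,255],[-0.35,-0.83,0,0,0,0,255]]]' >/dev/null; python3 st.py
python3 -m handwheel '[[[0,0,0.4,0,0,0,255],[0,0,0.86,0,0,0,255],[0,0,0.86,0,0,0,255],[0,0,0.86,0,0,0,255]]]' >/dev/null; python3 st.py
python3 - <<'E'
from h import *
a=cams.grab_frame("side")[180:300,190:330];cv2.imwrite("pics/side4.png",cv2.resize(a,None,fx=5,fy=5,interpolation=cv2.INTER_CUBIC))
E
```

```text
S t19.68 [0.453  0.0192 0.1262] [3.1413 0.0003 0.0465] F [ 0.5795  0.0208 -0.5816] M [-0.0744 -0.0079  0.0524] w 0.0034 g 0.0
S t20.18 [0.4533 0.0196 0.0584] [ 3.1413 -0.0004  0.0467] F [0.4141 0.5022 0.5203] M [-0.0158 -0.0677  0.0054] w 0.0005 g 0.0
```

View pics/side4.png

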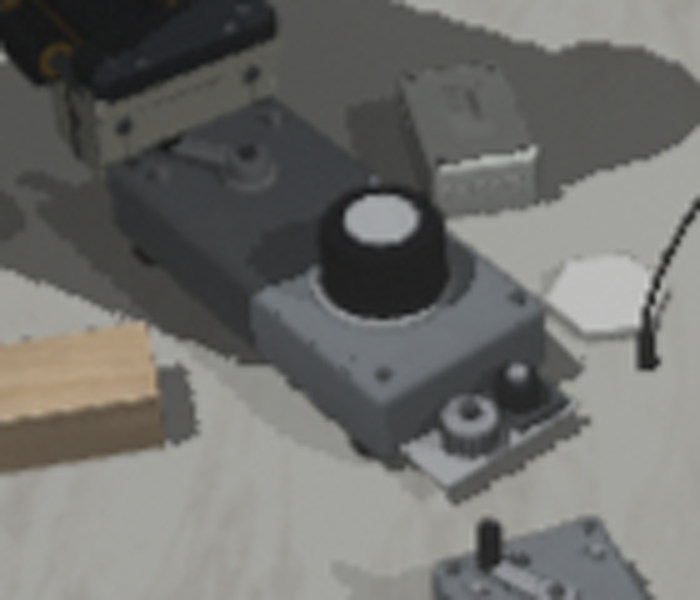

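The side crop shows the closed fingers standing just this side of the pin at the lever tip, near crop (150,130). The dial and bystanders look untouched.

```bash
python3 -m handwheel '[[[0.06,0,0,0,0,0,255],[0.12,0,0,0,0,0,255],[0.12,0,0,0,0,0,255]]]' >/dev/null; python3 st.py
python3 -m handwheel '[[[0.06,0,0,0,0,0,255],[0.12,0,0,0,0,0,255],[0.12,0,0,0,0,0,255]]]' >/dev/null; python3 st.py
python3 -m handwheel '[[[0.06,0,0,0,0,0,255],[0.12,0,0,0,0,0,255],[0.12,0,0,0,0,0,255]]]' >/dev/null; python3 st.py
python3 -m handwheel '[[[0.06,0,0,0,0,0,255],[0.12,0,0,0,0,0,255],[0.12,0,0,0,0,0,255]]]' >/dev/null; python3 st.py
```

```text
S t20.60 [0.4628 0.0206 0.058 ] [-3.1413 -0.0009  0.0472] F [-0.5016  0.2043  0.3336] M [-0.0563  0.0306 -0.0331] w 0.0002 g 0.0
S t20.98 [0.4716 0.0208 0.0573] [3.1414 0.0008 0.0471] F [-1.5767  0.3494 -0.1538] M [ 0.1428  0.4069 -0.0238] w 0.0002 g 0.5
S t21.35 [0.482  0.0214 0.0577] [-3.1416 -0.0007  0.0472] F [-0.28    0.1044  0.4284] M [-0.0731  0.0501  0.0116] w 0.0004 g 0.1
S t21.73 [0.4916 0.0218 0.0577] [ 3.1416 -0.0008  0.0473] F [ 0.3963 -0.333  -0.3789] M [-0.0373  0.0078 -0.0069] w 0.0006 g 0.0
```

```bash
python3 -m handwheel '[[[0.04,0,0,0,0,0,255],[0.08,0,0,0,0,0,255]]]' >/dev/null; python3 st.py
python3 -m handwheel '[[[0.02,0,0,0,0,0,255]]]' >/dev/null; python3 st.py
python3 -m handwheel '[[[0.02,0,0,0,0,0,255]]]' >/dev/null; python3 st.py
python3 -m handwheel '[[[0.01,0,0,0,0,0,255]]]' >/dev/null; python3 st.py
python3 -m handwheel '[[[0.01,0,0,0,0,0,255]]]' >/dev/null; python3 st.py
python3 - <<'E'
from h import *
a=cams.grab_frame("side")[180:300,190:330];cv2.imwrite("pics/side5.png",cv2.resize(a,None,fx=5,fy=5,interpolation=cv2.INTER_CUBIC))
E
```

```text
S t21.98 [0.4973 0.022  0.0576] [3.1416 0.0002 0.0472] F [-2.305   0.1838  0.0959] M [0.0111 0.5379 0.0033] w 0.0006 g 0.8
S t22.10 [0.4988 0.0219 0.0575] [3.1413 0.0004 0.0471] F [-2.1773 -0.0165  1.4869] M [-0.212   0.5534 -0.0194] w 0.0004 g 0.8
S t22.23 [0.5002 0.0219 0.0575] [3.1412 0.0006 0.0471] F [-1.5833 -1.6605  0.0529] M [-0.6306  0.6536 -0.0608] w 0.0006 g 1.2
S t22.35 [0.5009 0.0219 0.0575] [3.1411 0.0007 0.0471] F [-1.5725 -2.2309  0.1744] M [-0.8809  0.6862 -0.0223] w 0.0004 g 1.4
S t22.48 [0.5016 0.0219 0.0575] [3.1411 0.0009 0.047 ] F [-2.7832 -3.5595  0.4772] M [-1.2224  0.8312 -0.0942] w 0.0006 g 1.8
```

View pics/side5.png

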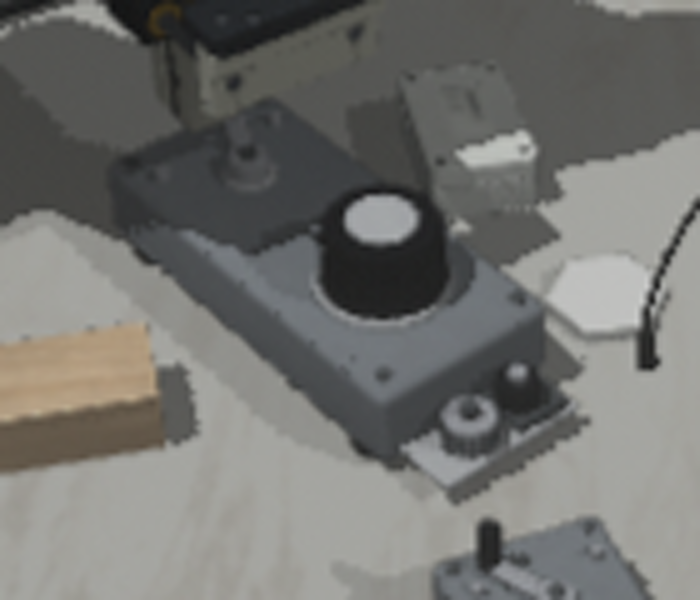

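The side crop shows the lever past its middle, with the pin still hidden behind the fingers. The sideways force suggests the pin is sitting in the groove between the fingertips, so I'll follow its arc towards -y.

```bash
python3 -m handwheel '[[[0,0.012,0,0,0,0,255],[0,0.012,0,0,0,0,255]]]' >/dev/null; python3 st.py
python3 -m handwheel '[[[0.012,0.006,0,0,0,0,255]]]' >/dev/null; python3 st.py
python3 -m handwheel '[[[0.012,0.006,0,0,0,0,255]]]' >/dev/null; python3 st.py
python3 -m handwheel '[[[0.012,0.007,0,0,0,0,255]]]' >/dev/null; python3 st.py
```

```text
S t22.77 [0.5022 0.0215 0.0576] [-3.1413 -0.0004  0.0472] F [-0.8561 -1.2433 -0.0819] M [-0.4036  0.5702 -0.0271] w 0.0009 g 0.9
S t22.90 [0.5032 0.0211 0.0577] [-3.1413 -0.0004  0.0473] F [-1.5365 -0.2014  0.3362] M [-0.082   0.5889 -0.0196] w 0.0002 g 0.7
S t23.02 [0.5043 0.0207 0.0577] [-3.1413 -0.0004  0.0473] F [-0.7411  0.385  -0.2696] M [ 0.0085  0.4684 -0.0324] w 0.0003 g 0.6
S t23.15 [0.5052 0.0201 0.0576] [-3.1414 -0.0003  0.0473] F [-1.5882  1.2545 -0.305 ] M [0.0196 0.5774 0.0512] w 0.0005 g 0.6
```

```bash
python3 -m handwheel '[[[0.01,0.004,0,0,0,0,255]]]' >/dev/null; python3 st.py
python3 -m handwheel '[[[0.008,0.004,0,0,0,0,255]]]' >/dev/null; python3 st.py
python3 -m handwheel '[[[0.006,0.003,0,0,0,0,255]]]' >/dev/null; python3 st.py
python3 -m handwheel '[[[0.005,0.002,0,0,0,0,255]]]' >/dev/null; python3 st.py
```

```text
S t23.27 [0.5059 0.0197 0.0576] [-3.1416 -0.0001  0.0472] F [-1.6678  0.6912  0.3523] M [0.0165 0.6245 0.0051] w 0.0005 g 0.6
S t23.40 [0.5065 0.0194 0.0576] [ 3.1416 -0.      0.0472] F [-1.534  -0.8749  0.5704] M [-0.0442  0.568  -0.0073] w 0.0008 g 0.6
S t23.52 [0.5068 0.0191 0.0575] [3.1415 0.0003 0.0471] F [-1.9139  1.3395  0.5945] M [0.3226 1.0181 0.0354] w 0.0004 g 1.2
S t23.65 [0.5069 0.019  0.0575] [-3.1415  0.0008  0.047 ] F [-3.9381  2.0315  1.68  ] M [0.7061 1.6164 0.0333] w 0.0004 g 2.0
```

Position stalls and force jumps at the expected place, so the lever is at its stop. I'll back off and check.

```bash
python3 -m handwheel '[[[-0.2,0,0,0,0,0,255],[-0.4,0,0,0,0,0,255],[-0.4,0,-0.6,0,0,0,255],[-0.4,0,-1,0,0,0,255],[-0.4,0,-1,0,0,0,255]]]' >/dev/null; python3 st.py
python3 -m handwheel '[[[-0.6,-0.8,-0.2,0,0,0,255],[-0.6,-0.8,-0.8,0,0,0,255],[-0.6,-0.8,-0.8,0,0,0,255]]]' >/dev/null
python3 -m handwheel '[[[-0.2,-1,0,0,0,0,255],[-0.2,-1,0,0,0,0,255],[-0.2,-1,0,0,0,0,255]]]' >/dev/null;python3 -m handwheel '[[[0,-1,0,0,0,0,255],[0,-1,0,0,0,0,255],[0,-1,0,0,0,0,255]]]' >/dev/null; python3 st.py
python3 - <<'E'
from h import *
t=cams.grab_frame("top");a=cv2.imread("pics/top0.png")
f=lambda i:cv2.resize(i[150:320,170:320],None,fx=2.6,fy=2.6,interpolation=cv2.INTER_CUBIC)
cv2.imwrite("pics/cmp.png",np.hstack([f(a),f(t)]))
E
```

```text
S t24.27 [0.4763 0.0181 0.1404] [-3.1396 -0.0059  0.0479] F [ 0.2302  0.3453 -1.1439] M [-0.0659 -0.0176  0.0037] w 0.0005 g 0.0
S t25.40 [0.4006 0.2381 0.2007] [3.1403 0.0012 0.0482] F [ 0.4207  0.1849 -1.0287] M [-0.0416 -0.0006  0.0141] w 0.0006 g 0.0
```

View pics/cmp.png

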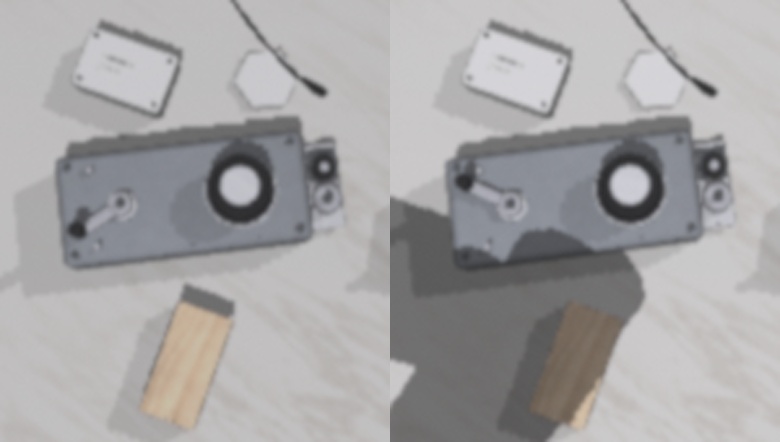

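Comparing before (left) and after (right): the feeder edges and the bystanders haven't moved. The pin went from (78,229) to (464,181), which is about 0.54 rad past the feeder's centreline, so the lever is fully over. Handing in.

```bash
python3 -c "
from station import arm
print(arm.job_done())"
```

```text
the job is handed in; nothing more can be done
None
```

I turned the dial clockwise to its stop (felt at about 0.44 N m), then back four clicks by tool angle and wrist torque, and swung the lock lever fully over; the before/after pictures show the feeder and bystanders unmoved, and the job is handed in.

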